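# Open the shutter's dial lock and hold it out

### The arm

A 6-joint arm with a two-finger parallel gripper is mounted at the origin on the work surface. World frame = base frame: x ahead of the robot, y to its left, z up, the work surface at z = 0. Lengths are in mm, angles in rad, forces in N, time in s.
With the tool pointing down it reaches from about 350 to 875 mm from the base axis. Payload 4.2 kg.
Tool frame: the origin (TCP) lies midway between the tips of the shut fingers; the grasp point (between the pads) lies 19 mm behind it; z points along the fingers, y is the direction in which the jaws open and shut (so a half turn about z gives the same grasp; the last joint's range is limited). The gripper opens to 85 mm and grips with 20 to 120 N. Pads are 22 mm wide; open, the fingers measure 114 mm over their backs; the gripper's body (76 mm by 85 mm) begins 54 mm behind the grasp point. The pads swing forward as they close: fully open they stand 13 mm farther back than shut.
Start: joints at [1.606, 0.385, 0.008, 0, -1.194, -0.259], TCP at [138.679, 609.399, 231.312] pointing down, gripper open.
Joint ranges: [-3.14, 3.14], [-1.21, 2.06], [-1.07, 1.41], [-3.16, 2.05], [-2.99, -0.16], [-3.1, 3.1]. Speed limits (rad/s): [2.79, 2.79, 3.14, 3.14, 3.14, 3.14].

### API

Orientations are given as a unit quaternion [x, y, z, w].
In Python, from bench import arm gives the robot as it stands. The module is installed in compiled form; this text tells all that it offers.
- The arm moves only by the tool drive_tool, never from a script. Its argument "moves" is a list that holds one entry, the list of rows, each a list of 7 numbers: the opening, from 0 (shut) to 1 (fully open), then the shift along the tool's x, y, z in m, then the turn, a rotation vector about the tool's x, y, z in rad. In form: [[[hand, dx, dy, dz, wx, wy, wz], ...]]. A call has 1 to 20 rows; each row shifts and turns the pose as measured when the row begins, along the tool's axes as they then stand; what a row does not reach is not made up. A row lasts 1/10 s, in which the tool goes at most 50 mm and 8.59 degrees, less where a joint would pass 70% of its speed; a pose out of reach is approached as far as the arm can. A call with a gripper value outside its range is refused whole. The fingers move at their own pace and stop on an object; the grip force is fixed at half the most. Time passes only in rows, so rows that do not move let the fingers close. It gives the time, the measured TCP pose, the force and the opening at its end, in the units of the state.
- arm.read_state(): the state, without advancing time (a new reading comes with each control period).
- arm.get_image(name): name is "side" or "top"; returns (picture, depth): 384x512x3 uint8, red, green, blue; 384x512 float32, mm along the optical axis (not along the pixel's ray), 0 where there is no reading.
- arm.camera_params(name): a dict with "fov_y" (degrees; the focal length in pixels is half the picture's height over the tangent of half this angle, whatever the lens; pixels are square), "cx", "cy" (the principal point, pixels), "k1" (the pictures are not rectified: a ray, as slopes to the right and down, at radius r is drawn at 1 + k1 r^2 times it, then the intrinsics apply), "world_from_camera" (4x4, takes a point from camera to world coordinates). Camera axes: x right, y down, z forward; pixel columns grow to the right and rows downward; lengths in mm; the calibration is good to about 2 mm. A picture is of the moment at which its call begins. camera_params takes no time and is no camera call.
- arm.job_done(): hands the job in, once; it reports no verdict.
The state is a dict: "clock": time; "joints": joint angles; "joint_vel": joint speeds; "joint_efforts": joint torques, N m; "position": TCP position; "ee_rot": TCP orientation; "contact_force": force on the tool from outside, world axes, zero at the start; "wrist_torque": the same for the moment, N m; "gripper_width": finger opening in mm.
Only numpy, scipy, OpenCV 4.12 (cv2) and the standard library are available. Lean on these libraries where they do the work, as an engineer would, in place of code of your own. Each camera call takes 0.05 s, during which the arm holds its last target.

### The job

Turn the dial of the combination lock in the wooden nest, click by click, until its red pointer faces the red mark on the lock and it rests in that notch, then take the shackle by its top bar and pull it fully open. Lift the opened lock by the shackle, hold it hanging still over the middle of the steel tray with the underside about 15 cm above the stone, and finish while still holding it there, for the mechanic to take. Leave the other things on the stone where they are.

Things in the scene. Friction and masses are not known exactly. Their poses are not given: they have to be found in the camera images.
- lock_mid (a point): combination padlock, body 54 (x) x 190 (y) x 40 mm high, steel with a black end, 0.55-0.75 kg in all, loose in a fixed wooden nest (floor 6 mm, rim 16 mm above the stone, 2 mm play). Point: centre of the body, 20 mm above its underside, 26 mm above the stone. z up; -x: long side with the red mark; dial at the +y end, shackle towards -y. Heaviest near the shackle, so it hangs nearly level.
- dial_grip (a point): on the dial's upright axis, at the height to grip, 71 mm above the stone; 60 mm along the lock's +y, 45 mm above the body's centre. Dial: black skirt (radius 21 mm, its top 50 mm above the stone) with an aluminium bar grip 40 mm long, 14 mm thick, 28 mm high (top 78 mm above the stone), long along this frame's x; red pointer at its -x end. The frame turns with the dial.
- dial (a joint): dial angle, rad: 0 with the red pointer at the red mark (lock's -x), growing anticlockwise from above, range -0.8 to 1.8. A notch clicks every 20 deg (0.349 rad), one at 0; about 0.07 N m per click; let go, it settles in the nearest notch. Starts 0.6-1.5 rad anticlockwise: turn clockwise. The shackle is free only within about 0.1 of 0; else it is locked (3 mm play) and the whole lock lifts.
- shackle_grip (a point): middle of the top bar of the U-shaped steel shackle: 10 mm round bar, legs 56 mm apart, straight for 32 mm along the lock's y, so fingers close along the lock's x. Closed, the bar's centre is 101 mm above the stone, 50 mm clear under it; in the lock's frame 42 mm along -y and 75 mm above the body's centre. Frame parallel to the lock's.
- shackle (a joint): how far the shackle is drawn up out of the body, m: 0 closed, 0.020 fully open (a stop). Slides easily (under 1 N of friction) with the dial in its notch; at the stop it carries the lock. The body's weight keeps it in the nest while the shackle is drawn, and keeps it open while the lock hangs.
- tray_in (a point): centre of the inner floor of the fixed square steel tray, 160 by 160 mm with a rim 22 mm above the stone; its floor is 4 mm thick
- nest: fixed wooden nest that the lock lies in, 78 by 214 mm; origin at the centre of its underside, axes as the lock's at the start
- mug: white ceramic mug, 80 mm wide and 92 mm high, origin under its centre; bystander
- spacer: black phenolic insulator spacer, 52 by 66 by 8 mm, lying flat, origin under its centre; bystander
- tdriver: red-handled T-driver lying flat, 175 mm long (along its x), handle 95 mm wide, 20 mm high; bystander
- carb: carburetor, about 95 by 75 mm and 108 mm high, origin under its centre; bystander
- bowl: small brass float bowl, 50 mm wide and 32 mm high, origin under its centre; bystander
- oiler: yellow plastic oil bottle, 52 mm wide and 130 mm high, origin under its centre; bystander
There are look-alikes about, which are no part of the job. Leave any black, blue or green look-alike of the part that bears tray_in alone.

How it is judged (in metres and radians):
On the way, in this order (a step that is already met when the one before it is completed fails the run):
1. the dial rests in the notch with its pointer at the mark, lock still shut and in its nest (value of joint dial between -0.15 and 0.15 rad and value of joint shackle below 0.005 m and height (world z) of lock_mid below 0.035 m), for 0.2 s.
2. the shackle is pulled open (value of joint shackle above 0.016 m), for 0.2 s.
At the end, for the whole second after the job is handed in: the fingers hold the shackle (more than 1.5 N), which is out by more than 16 mm; the lock hangs from it, upright within 26 degrees and still (under 40 mm/s), its centre 120 to 260 mm above the stone and within 60 mm horizontally of the tray's centre (value of joint shackle above 0.016 m and contact force between the fingers and shackle above 1.5 N and height (world z) of lock_mid between 0.12 and 0.26 m and horizontal distance between lock_mid and tray_in below 0.06 m and angle between lock_mid's own z axis and vertical below 0.45 rad and linear speed of lock below 0.04 m/s); the arm keeps its last pose, push and grip.
It fails at once if another thing on the stone is moved by more than 25 mm (distance of any of mug, spacer, tdriver, carb, bowl, oiler from where it was at the start of the episode above 0.025 m).
It also fails if it takes over 64 s, if anything falls off the work surface, if the arm or the gripper's body presses on something with over 40 N, if the wrist force passes 120 N, or if a joint passes its speed limit or range.

## Working session

There is one attempt and no reset: what is moved stays moved. The work goes in short steps, Python scripts to look and compute and a tool call to move; the robot and the scene stay as the last step left them, time stands still between calls to the robot, and variables do not carry over. Pictures are saved under pics/ and viewed, and the job is handed in when it is done.

Besides the shell and the picture viewer there is one more tool, called as name([rows], argument=value, ...), one row to a line, values as JSON. drive_tool: Moves the arm, as the interface text tells. Its arguments: {"type":"object","properties":{"moves":{"type":"array","items":{"type":"array","items":{"type":"array","items":{"type":"number"}}}}},"required":["moves"]}

```bash
mkdir -p pics; cat > h.py <<'E'
from bench import arm
import numpy as np, cv2
def grab(n,tag):
    im,d=arm.get_image(n); np.savez(f'pics/{tag}.npz',im=im,d=d); 
    cv2.imwrite(f'pics/{tag}.png',cv2.cvtColor(im,cv2.COLOR_RGB2BGR)); return im,d
def ray(n,u,v):
    p=arm.camera_params(n); f=192/np.tan(np.radians(p['fov_y'])/2)
    K=np.array([[f,0,p['cx']],[0,f,p['cy']],[0,0,1.]])
    s=cv2.undistortPoints(np.array([[[u,v]]],float),K,np.array([p['k1'],0,0,0,0.]))[0,0]
    T=np.array(p['world_from_camera']); return T[:3,3],T[:3,:3]@np.array([s[0],s[1],1.])
def onz(n,u,v,z):
    o,r=ray(n,u,v); return (o+r*(z-o[2])/r[2]).round(1)
def atd(n,u,v,d):
    o,r=ray(n,u,v); return (o+r*d).round(1)
E
python3 - <<'E'
from h import *
for n in('top','side'):
    grab(n,n+'0'); p=arm.camera_params(n); print(n,p['fov_y'],p['k1'],np.array(p['world_from_camera']).round(2).tolist())
print(arm.read_state())
E
```

```text
top 47.42171806957613 -0.09719884265867498 [[-0.02, -0.99, 0.17, 280.92], [-1.0, 0.02, 0.01, -69.41], [-0.01, -0.17, -0.99, 1380.7], [0.0, 0.0, 0.0, 1.0]]
side 46.46986952979078 -0.1693912068847836 [[0.9, -0.28, 0.34, -5.19], [-0.44, -0.61, 0.66, -1146.36], [0.02, -0.74, -0.67, 1189.51], [0.0, 0.0, 0.0, 1.0]]
{'clock': 0.1, 'joints': array([ 1.60560009e+00,  3.85502507e-01,  6.78989903e-03, -4.01499679e-04,
       -1.19400226e+00, -2.58628243e-01]), 'joint_vel': array([-0.00255301, -0.00198589,  0.00493505,  0.00206474, -0.00030194,
       -0.00217885]), 'joint_efforts': array([-7.31344790e-05, -3.93316448e+01,  1.88929331e+01,  4.19796064e+00,
       -2.55989828e-03,  2.50282632e-06]), 'position': array([138.5841889 , 608.92442587, 230.33287629]), 'ee_rot': array([ 9.93735612e-01, -1.11752309e-01, -4.43554530e-05,  9.76243046e-04]), 'contact_force': array([-0.42546664, -0.48487348,  0.13730167]), 'wrist_torque': array([-0.05169374,  0.04084779, -0.00694437]), 'gripper_width': 85.16047563189822}
```

View pics/top0.png

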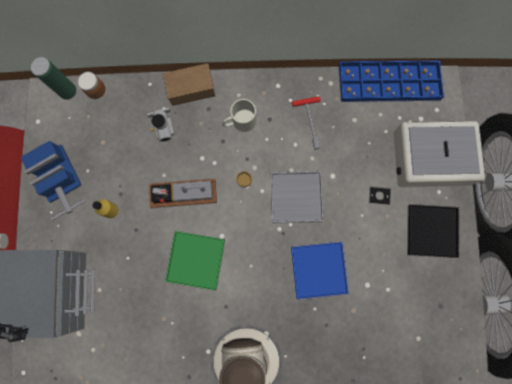

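View pics/side0.png

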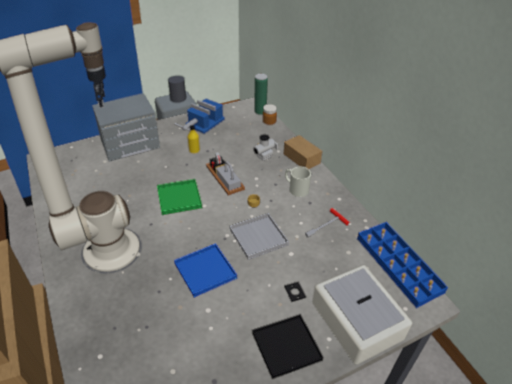

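```bash
python3 - <<'E'
from h import *
t=cv2.imread('pics/top0.png');s=cv2.imread('pics/side0.png')
cv2.imwrite('pics/c1.png',cv2.resize(t[165:220,140:230],None,fx=8,fy=8,interpolation=cv2.INTER_CUBIC))
cv2.imwrite('pics/c2.png',cv2.resize(s[145:200,195:255],None,fx=10,fy=10,interpolation=cv2.INTER_CUBIC))
for n in 'top','side':
    for u,v in ([(149,184),(217,180),(216,203),(150,207)] if n=='top' else []): print(n,u,v,onz(n,u,v,16))
E
```

```text
top 149 184 [553.1 299.8  16. ]
top 217 180 [560.5  80.3  16. ]
top 216 203 [486.3  83.9  16. ]
top 150 207 [478.4 295.   16. ]
```

View pics/c1.png

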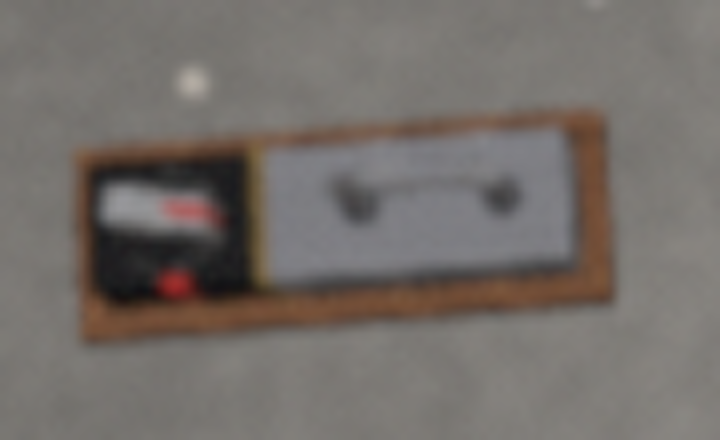

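View pics/c2.png

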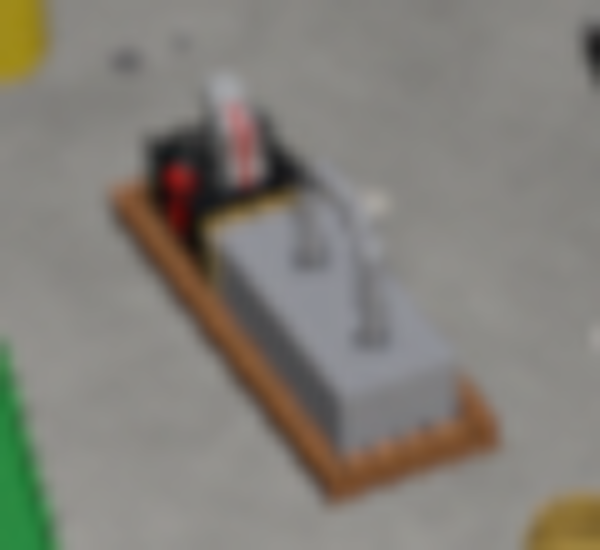

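```bash
python3 - <<'E'
from h import *
def tri(a,b):
    o1,r1=ray('top',*a);o2,r2=ray('side',*b)
    A=np.stack([r1,-r2],1);s=np.linalg.lstsq(A,o2-o1,rcond=None)[0]
    p,q=o1+r1*s[0],o2+r2*s[1];return ((p+q)/2).round(1),round(np.linalg.norm(p-q),1)
c=lambda x,y:((x+.5)/8-.5+140,(y+.5)/8-.5+165)
d=lambda x,y:((x+.5)/10-.5+195,(y+.5)/10-.5+145)
print('nest',[onz('top',*c(*p),16).tolist() for p in((75,150),(605,108),(612,300),(85,342))])
# body top
B=[onz('top',*c(*p),46) for p in((90,168),(568,126),(578,262),(105,300))]
print('body',[b.tolist() for b in B],np.mean(B,0))
print('bar',[onz('top',*c(*p),78).tolist() for p in((100,205),(222,218))],onz('top',*c(162,210),78))
print('ptr',onz('top',*c(185,210),78))
print('redmark',onz('top',*c(175,280),46),'yel',[onz('top',*c(*p),46).tolist() for p in((258,150),(264,285))])
print('legs',[onz('top',*c(*p),46).tolist() for p in((357,208),(502,203))])
print('side bar top',onz('side',*d(222,85),78),onz('side',*d(250,175),64), 'legs',[onz('side',*d(*p),46).tolist() for p in((310,262),(372,340))])
print('side nest',[onz('side',*d(*p),16).tolist() for p in((115,185),(332,490),(498,430))])
for n in('top','side'):
    im=np.load(f'pics/{n}0.npz')['im'].astype(int)
    mx,mn=im.max(2),im.min(2)
    y0,y1,x0,x1=(160,235,258,335) if n=='top' else (205,265,222,296)
    hs=cv2.cvtColor(im.astype(np.uint8),cv2.COLOR_RGB2GRAY)
    cv2.imwrite(f'pics/t_{n}.png',cv2.resize(im[y0:y1,x0:x1,::-1].astype(np.uint8),None,fx=8,fy=8,interpolation=cv2.INTER_CUBIC))
E
```

```text
nest [[555.3, 300.0, 16.0], [566.9, 86.1, 16.0], [489.3, 83.7, 16.0], [477.4, 294.4, 16.0]]
body [[542.0, 285.8, 46.0], [553.8, 97.2, 46.0], [500.0, 93.5, 46.0], [489.4, 278.8, 46.0]] [521.3   188.825  46.   ]
bar [[521.2, 273.1, 78.0], [515.0, 225.8, 78.0]] [518.7 249.   78. ]
ptr [518.4 240.1  78. ]
redmark [496.7 251.2  46. ] yel [[547.4, 219.2, 46.0], [493.9, 216.2, 46.0]]
legs [[523.4, 179.9, 46.0], [523.9, 123.1, 46.0]]
side bar top [519.9 265.7  78. ] [513.5 221.1  64. ] legs [[521.8, 178.9, 46.0], [524.7, 122.7, 46.0]]
side nest [[480.7, 297.5, 16.0], [487.1, 78.0, 16.0], [561.6, 83.0, 16.0]]
```

View pics/t_top.png

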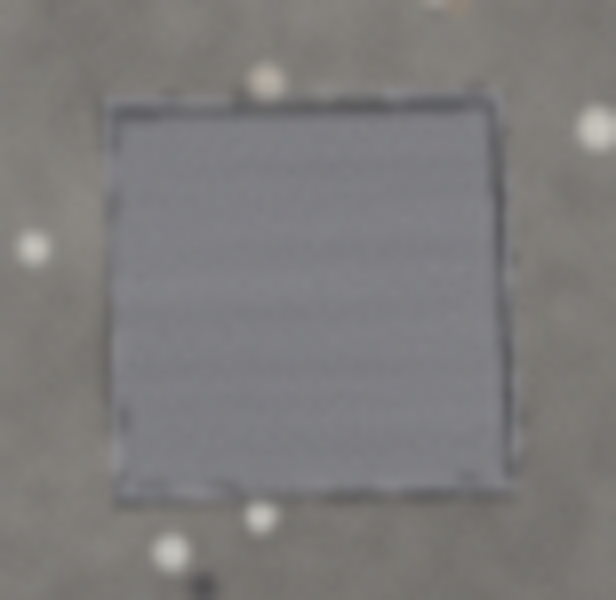

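drive_tool([
  [[1, 0.0375, 0.022, 0, 0, 0, 0], [1, 0.0375, 0.022, 0, 0, 0, 0], [1, 0.0375, 0.022, 0, 0, 0, 0], [1, 0.0375, 0.022, 0, 0, 0, 0], [1, 0.0375, 0.022, 0, 0, 0, 0], [1, 0.0375, 0.022, 0, 0, 0, 0], [1, 0.0375, 0.022, 0, 0, 0, 0], [1, 0.0375, 0.022, 0, 0, 0, 0], [1, 0.0375, 0.022, 0, 0, 0, 0], [1, 0.0375, 0.022, 0, 0, 0, 0], [1, 0.0375, 0.022, 0, 0, 0, 0], [1, 0.0375, 0.022, 0, 0, 0, 0]],
])

```text
clock: 1.3
position: [527.6, 240.4, 225.5]
ee_rot: [0.994, -0.106, -0.002, 0.005]
contact_force: [0.8, 0.4, 0.9]
gripper_width: 85.9
```

drive_tool([
  [[1, 0, 0, 0, 0, 0, 0.146], [1, 0, 0, 0, 0, 0, 0.146], [1, 0, 0, 0, 0, 0, 0.146], [1, 0, 0, 0, 0, 0, 0.146], [1, 0, 0, 0, 0, 0, 0.146], [1, 0, 0, 0, 0, 0, 0.146], [1, 0, 0, 0, 0, 0, 0.146], [1, 0, 0, 0, 0, 0, 0.146], [1, 0, 0, 0, 0, 0, 0.146], [1, 0, 0, 0, 0, 0, 0.146], [1, 0, 0, 0, 0, 0, 0]],
])

```text
clock: 2.4
position: [528.8, 232.2, 218.0]
ee_rot: [-0.654, 0.756, -0.001, -0.013]
contact_force: [-0.2, -0.3, 0.5]
gripper_width: 85.1
```

```bash
cat >> h.py <<'E'
from scipy.spatial.transform import Rotation as R
def go(x,y,z,psi):
    s=arm.read_state(); r=R.from_quat(s['ee_rot']); t=R.from_euler('z',psi,degrees=True)*R.from_euler('x',180,degrees=True)
    print('t',s['clock'],'pos',s['position'].round(1),'psi',np.degrees(np.arctan2(*r.as_matrix()[[1,0],[0,0]])).round(1),'F',s['contact_force'].round(1),'T',s['wrist_torque'].round(2),'w',s['gripper_width'].round(1),'j',s['joints'].round(2))
    print('tool shift mm',r.inv().apply(np.array([x,y,z])-s['position']).round(1),'rv',(r.inv()*t).as_rotvec().round(3))
E
python3 - <<'E'
from h import *
go(518,250,120,-96.7)
T=[onz('top',258+(u+.5)/8-.5,160+(v+.5)/8-.5,22) for u,v in((108,100),(492,95),(515,488),(118,495))]
print(T,np.mean(T,0))
E
```

```text
Traceback (most recent call last):
  File "h.py", line 18, in go
    print('t',s['clock'],'pos',s['position'].round(1),'psi',np.degrees(np.arctan2(*r.as_matrix()[[1,0],[0,0]])).round(1),'F',s['contact_force'].round(1),'T',s['wrist_torque'].round(2),'w',s['gripper_width'].round(1),'j',s['joints'].round(2))
                                                                                                                                                                                            ^^^^^^^^^^^^^^^^^^^^^^^^
AttributeError: 'float' object has no attribute 'round'
```

```bash
sed -i "s/s\['gripper_width'\].round(1)/round(s['gripper_width'],1)/" h.py
python3 - <<'E'
from h import *
go(518,250,120,-96.7)
T=[onz('top',258+(u+.5)/8-.5,160+(v+.5)/8-.5,22) for u,v in((108,100),(492,95),(515,488),(118,495))]
print(T,np.mean(T,0))
E
```

```text
t 2.4 pos [528.8 232.2 218. ] psi -98.3 F [-0.2 -0.3  0.5] T [ 0.04 -0.01  0.01] w 85.1 j [ 0.69  0.33 -0.12  0.   -1.15 -0.84]
tool shift mm [-18.   11.7  97.8] rv [ 0.016 -0.02  -0.028]
[array([580.6, -92.7,  22. ]), array([ 578.9, -245.4,   22. ]), array([ 422. , -247.3,   22. ]), array([423.1, -92.4,  22. ])] [ 501.15 -169.45   22.  ]
```

drive_tool([
  [[1, -0.009, 0.006, 0.04, 0.016, -0.02, -0.028], [1, -0.009, 0.006, 0.04, 0, 0, 0], [1, 0, 0, 0.015, 0, 0, 0], [1, 0, 0, 0, 0, 0, 0], [1, 0, 0, 0, 0, 0, 0]],
])

```text
clock: 2.9
position: [519.1, 251.7, 120.7]
ee_rot: [-0.67, 0.742, -0.0, 0.002]
contact_force: [-0.0, 0.0, -0.4]
gripper_width: 86.1
```

```bash

python3 - <<'E'
from h import *
go(518,250,56,-96.7)
im,_=grab('side','s1'); t,_=grab('top','t1')
cv2.imwrite('pics/s1c.png',cv2.resize(im[110:210,160:270,::-1],None,fx=6,fy=5.9,interpolation=cv2.INTER_CUBIC))
E
```

```text
t 2.9 pos [519.1 251.7 120.7] psi -95.8 F [-0.   0.  -0.4] T [-0.02  0.04  0.04] w 86.1 j [ 0.73  0.4  -0.26  0.   -0.9  -0.83]
tool shift mm [ 1.9  1.1 64.7] rv [-0.003  0.002  0.016]
```

View pics/s1c.png

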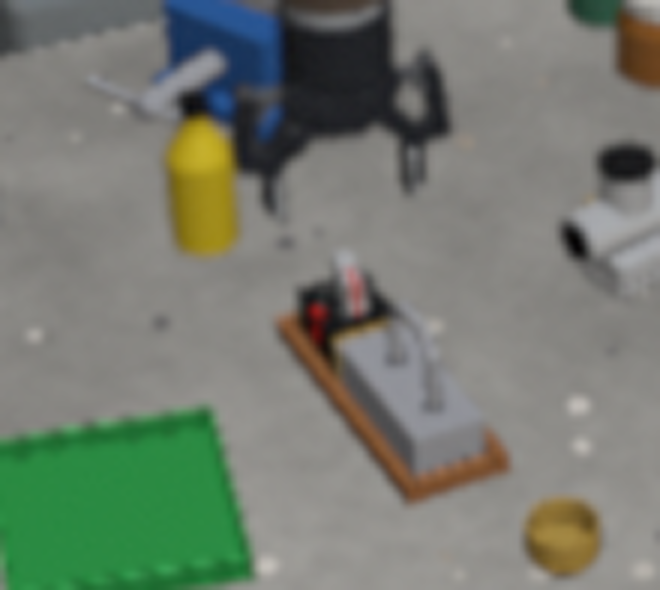

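The gripper stands above the dial with the fingers on both sides of the bar at (345,285); the oiler at (203,200) is clear. I'll descend and close.

drive_tool([
  [[1, 0.002, 0.001, 0.025, 0, 0, 0.016], [1, 0, 0, 0.025, 0, 0, 0], [1, 0, 0, 0.014, 0, 0, 0], [1, 0, 0, 0, 0, 0, 0], [0.5, 0, 0, 0, 0, 0, 0], [0.4, 0, 0, 0, 0, 0, 0], [0.3, 0, 0, 0, 0, 0, 0]],
])

```text
clock: 3.7
position: [525.5, 254.3, 66.5]
ee_rot: [-0.665, 0.747, -0.001, 0.014]
contact_force: [1.2, -0.2, -0.1]
gripper_width: 43.8
```

```bash

python3 - <<'E'
from h import *
go(518,250,56,-96.7)
E
```

```text
t 3.7 pos [525.5 254.3  66.5] psi -96.6 F [ 1.2 -0.2 -0.1] T [-0.05  0.05 -0.02] w 43.8 j [ 0.73  0.47 -0.32  0.   -0.75 -0.85]
tool shift mm [ 5.3  7.2 10.2] rv [-0.02   0.019  0.002]
```

drive_tool([
  [[0.5, 0.005, 0.007, 0.01, -0.02, 0.019, 0], [0.5, 0, 0, 0, 0, 0, 0]],
])

```text
clock: 3.9
position: [518.2, 250.4, 57.1]
ee_rot: [-0.665, 0.747, 0.0, 0.0]
contact_force: [0.4, -1.3, 0.4]
gripper_width: 43.0
```

```bash

python3 - <<'E'
from h import *
go(518,250,56,-96.7)
E
```

```text
t 3.9 pos [518.2 250.4  57.1] psi -96.6 F [ 0.4 -1.3  0.4] T [-0.03  0.06 -0.02] w 43.0 j [ 0.73  0.48 -0.33 -0.   -0.76 -0.85]
tool shift mm [0.5 0.1 1.1] rv [-0.     0.     0.002]
```

drive_tool([
  [[0, 0, 0, 0, 0, 0, 0], [0, 0, 0, 0, 0, 0, 0], [0, 0, 0, 0, 0, 0, 0], [0, 0, 0, 0, 0, 0, 0], [0, 0, 0, 0, 0, 0, 0], [0, 0, 0, 0, 0, 0, 0]],
])

```text
clock: 4.5
position: [518.4, 250.6, 57.3]
ee_rot: [-0.665, 0.746, -0.0, 0.0]
contact_force: [1.2, -0.6, -0.8]
gripper_width: 12.6
```

```bash

python3 - <<'E'
from h import *
go(518,250,57,-96.7)
im,_=grab('side','s2'); t,_=grab('top','t2')
cv2.imwrite('pics/s2c.png',cv2.resize(im[110:210,160:270,::-1],None,fx=6,fy=5.9,interpolation=cv2.INTER_CUBIC))
E
```

```text
t 4.5 pos [518.4 250.6  57.3] psi -96.6 F [ 1.2 -0.6 -0.8] T [-0.06  0.03 -0.03] w 12.6 j [ 0.73  0.48 -0.33  0.   -0.76 -0.85]
tool shift mm [0.6 0.3 0.3] rv [-0.001  0.     0.002]
```

View pics/s2c.png

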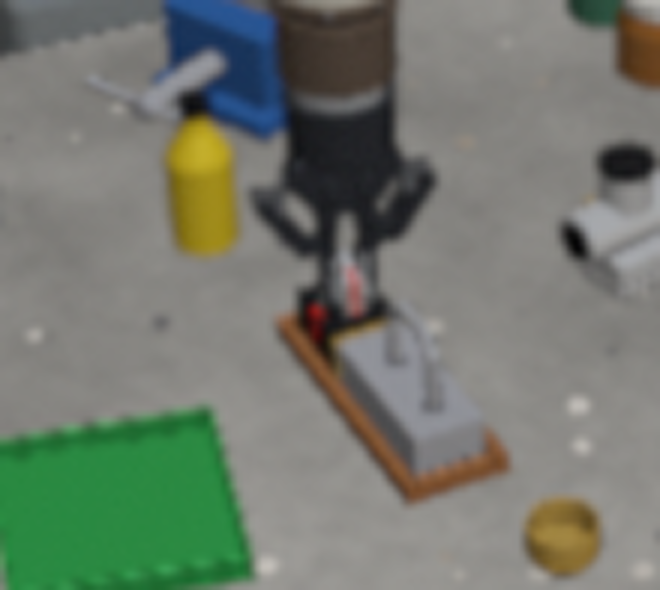

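The fingers close on the bar (width 12.6). Now I'll turn one click.

drive_tool([
  [[0, 0, 0, 0, 0, 0, 0.07], [0, 0, 0, 0, 0, 0, 0.07], [0, 0, 0, 0, 0, 0, 0.07], [0, 0, 0, 0, 0, 0, 0.07], [0, 0, 0, 0, 0, 0, 0.07], [0, 0, 0, 0, 0, 0, 0]],
])

```text
clock: 5.2
position: [518.3, 250.9, 57.3]
ee_rot: [-0.52, 0.854, 0.0, 0.0]
contact_force: [-0.2, -0.8, 1.1]
gripper_width: 12.4
```

```bash

python3 - <<'E'
from h import *
go(518.4,250.6,57,-116.7)
E
```

```text
t 5.2 pos [518.3 250.9  57.3] psi -117.3 F [-0.2 -0.8  1.1] T [-0.13 -0.12 -0.07] w 12.4 j [ 0.73  0.48 -0.33  0.   -0.76 -1.21]
tool shift mm [ 0.2 -0.3  0.3] rv [-0.     0.001 -0.01 ]
```

drive_tool([
  [[0, 0, 0, 0, 0, 0, 0.07], [0, 0, 0, 0, 0, 0, 0.07], [0, 0, 0, 0, 0, 0, 0.07], [0, 0, 0, 0, 0, 0, 0.07], [0, 0, 0, 0, 0, 0, 0.06], [0, 0, 0, 0, 0, 0, 0], [0, 0, 0, 0, 0, 0, 0.07], [0, 0, 0, 0, 0, 0, 0.07], [0, 0, 0, 0, 0, 0, 0.07], [0, 0, 0, 0, 0, 0, 0.07], [0, 0, 0, 0, 0, 0, 0.07], [0, 0, 0, 0, 0, 0, 0]],
])

```text
clock: 6.4
position: [518.2, 252.2, 57.3]
ee_rot: [-0.202, 0.979, 0.001, 0.001]
contact_force: [0.2, -0.5, 0.9]
gripper_width: 12.6
```

```bash

python3 - <<'E'
from h import *
go(518.3,250.6,57,-176.7)
im,_=grab('side','s3')
cv2.imwrite('pics/s3c.png',cv2.resize(im[110:210,160:270,::-1],None,fx=6,fy=5.9,interpolation=cv2.INTER_CUBIC))
E
```

```text
t 6.4 pos [518.2 252.2  57.3] psi -156.7 F [ 0.2 -0.5  0.9] T [-0.16  0.02 -0.19] w 12.6 j [ 0.73  0.48 -0.33 -0.   -0.76 -1.9 ]
tool shift mm [ 0.6 -1.5  0.3] rv [0.001 0.002 0.349]
```

View pics/s3c.png

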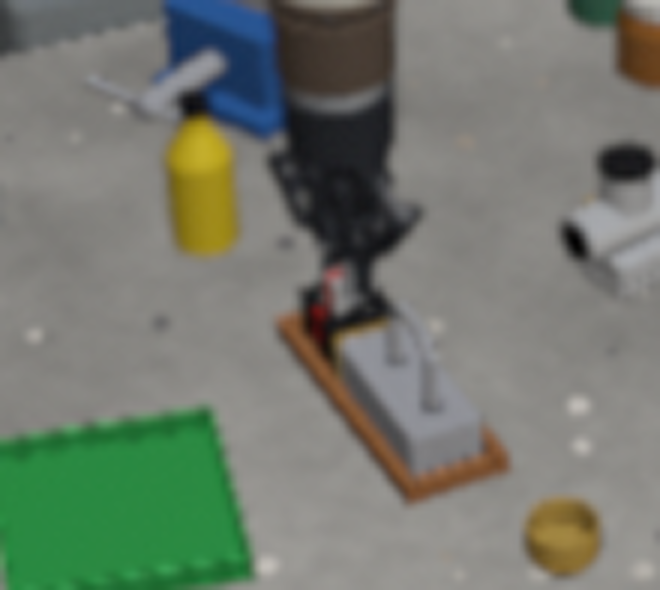

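The pointer at (335,275) has swung towards the red mark at (318,318), and the lock is still in its nest. One more click.

drive_tool([
  [[0, 0, -0.0005, 0, 0, 0, 0.07], [0, 0, -0.0005, 0, 0, 0, 0.07], [0, 0, 0, 0, 0, 0, 0.07], [0, 0, 0, 0, 0, 0, 0.07], [0, 0, 0, 0, 0, 0, 0.07], [0, 0, 0, 0, 0, 0, 0], [0, 0, 0, 0, 0, 0, 0]],
])

```text
clock: 7.15
position: [518.1, 253.1, 57.3]
ee_rot: [-0.033, 0.999, 0.002, 0.001]
contact_force: [-1.2, 0.6, 0.9]
gripper_width: 12.7
```

```bash

python3 - <<'E'
from h import *
go(518.3,250.6,57,-176.7)
im,_=grab('side','s4')
cv2.imwrite('pics/s4c.png',cv2.resize(im[145:200,195:255,::-1],None,fx=10,fy=10,interpolation=cv2.INTER_CUBIC))
E
```

```text
t 7.15 pos [518.1 253.1  57.3] psi -176.2 F [-1.2  0.6  0.9] T [-0.02  0.1  -0.17] w 12.7 j [ 0.73  0.48 -0.33 -0.   -0.76 -2.24]
tool shift mm [ 0.  -2.5  0.3] rv [0.003 0.002 0.009]
```

View pics/s4c.png

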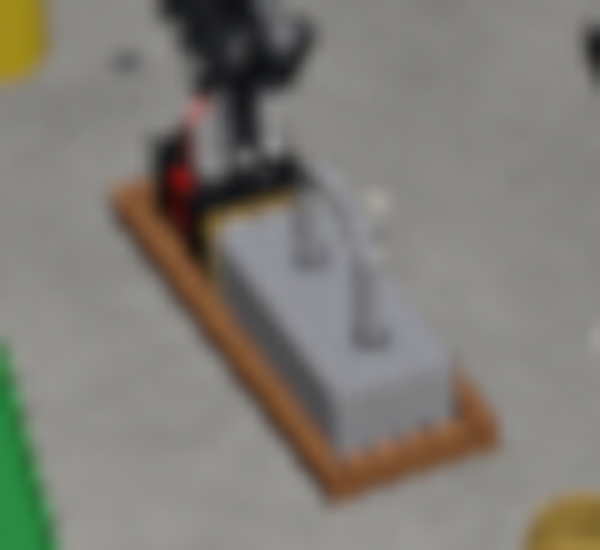

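The pointer (195,110) now stands above the red mark (180,182). I'll release it and rise.

drive_tool([
  [[0.4, 0, 0, 0, 0, 0, 0], [0.4, 0, 0, 0, 0, 0, 0], [0.4, 0, 0, 0, 0, 0, 0], [0.4, 0, 0, -0.03, 0, 0, 0], [0.4, 0, 0, -0.04, 0, 0, 0], [0.4, 0, 0, -0.04, 0, 0, 0], [0.4, 0, 0, -0.02, 0, 0, 0], [0.4, 0, 0, 0, 0, 0, 0]],
])

```text
clock: 8.0
position: [517.9, 251.6, 190.4]
ee_rot: [-0.036, 0.999, -0.0, -0.001]
contact_force: [-0.5, 0.6, -0.7]
gripper_width: 34.4
```

drive_tool([
  [[1, 0, 0, 0, 0, 0, -0.146], [1, 0, 0, 0, 0, 0, -0.146], [1, 0, 0, 0, 0, 0, -0.146], [1, 0, 0, 0, 0, 0, -0.146], [1, 0, 0, 0, 0, 0, -0.146], [1, 0, 0, 0, 0, 0, -0.146], [1, 0, 0, 0, 0, 0, -0.146], [1, 0, 0, 0, 0, 0, -0.146], [1, 0, 0, 0, 0, 0, -0.146], [1, 0, 0, 0, 0, 0, -0.146], [1, 0, 0, 0, 0, 0, -0.1], [1, 0, 0, 0, 0, 0, 0]],
])

```text
clock: 9.2
position: [511.2, 247.0, 174.4]
ee_rot: [0.745, -0.667, -0.004, 0.012]
contact_force: [-0.5, -0.2, -0.1]
gripper_width: 85.8
```

```bash

python3 - <<'E'
from h import *
go(523.4,150.5,170,-86.7)
for n,b in(('top',(165,220,140,230)),('side',(145,200,195,255))):
    im,_=grab(n,n+'5'); a,bb,c,d=b
    cv2.imwrite(f'pics/{n}5c.png',cv2.resize(im[a:bb,c:d,::-1],None,fx=8,fy=8,interpolation=cv2.INTER_CUBIC))
E
```

```text
t 9.2 pos [511.2 247.  174.4] psi -83.7 F [-0.5 -0.2 -0.1] T [ 0.04 -0.04 -0.01] w 85.8 j [ 0.73  0.35 -0.2  -0.01 -1.05 -0.62]
tool shift mm [97.2 -1.7  5.4] rv [ 0.022 -0.011  0.052]
```

View pics/side5c.png

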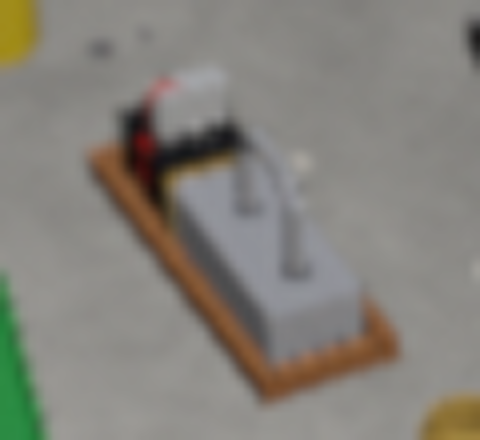

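View pics/top5c.png

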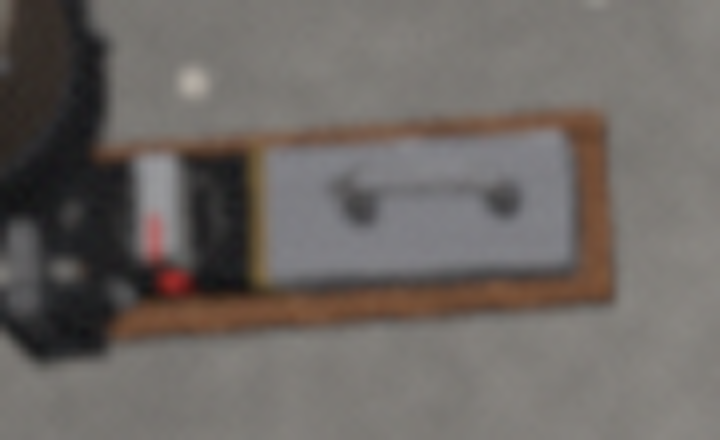

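```bash

python3 - <<'E'
from h import *
c=lambda x,y:((x+.5)/8-.5+140,(y+.5)/8-.5+165)
for u,v in((390,188),(430,187),(470,187)):print(onz('top',*c(u,v),104))
go(523.4,150.5,170,-86.7)
E
```

```text
[520.1 156.7 104. ]
[520.1 141.7 104. ]
[519.7 126.7 104. ]
t 9.3 pos [511.3 247.1 174.7] psi -83.9 F [-0.2  0.1  0.3] T [-0.01 -0.1  -0.01] w 85.2 j [ 0.73  0.35 -0.2  -0.01 -1.05 -0.62]
tool shift mm [97.3 -1.8  5.6] rv [ 0.022 -0.011  0.049]
```

drive_tool([
  [[1, 0.03, 0, 0, 0.02, -0.011, 0.05], [1, 0.03, 0, 0, 0, 0, 0], [1, 0.025, 0, 0, 0, 0, 0], [1, 0.012, 0, 0, 0, 0, 0], [1, 0, 0, 0, 0, 0, 0], [1, 0, 0, 0, 0, 0, 0]],
])

```text
clock: 9.9
position: [518.0, 148.3, 172.8]
ee_rot: [0.724, -0.69, -0.001, 0.001]
contact_force: [-0.6, 0.9, -0.1]
gripper_width: 85.9
```

```bash

python3 - <<'E'
from h import *
go(523.4,150.5,130,-86.7)
E
```

```text
t 9.9 pos [518.  148.3 172.8] psi -87.3 F [-0.6  0.9 -0.1] T [ 0.06 -0.05 -0.02] w 85.9 j [ 0.58  0.29 -0.29 -0.   -0.99 -0.53]
tool shift mm [-1.9 -5.6 42.8] rv [ 0.003  0.    -0.01 ]
```

drive_tool([
  [[1, -0.002, -0.004, 0.02, 0, 0, -0.01], [1, 0, 0, 0.02, 0, 0, 0], [1, 0, 0, 0.02, 0, 0, 0], [1, 0, 0, 0, 0, 0, 0]],
])

```text
clock: 10.3
position: [523.7, 155.4, 112.2]
ee_rot: [0.728, -0.685, -0.0, -0.002]
contact_force: [-0.2, -0.5, 0.4]
gripper_width: 85.4
```

```bash

python3 - <<'E'
from h import *
go(522,150.5,83,-86.7)
E
```

```text
t 10.3 pos [523.7 155.4 112.2] psi -86.5 F [-0.2 -0.5  0.4] T [-0.02  0.03  0.02] w 85.4 j [ 0.58  0.37 -0.35 -0.   -0.85 -0.52]
tool shift mm [ 4.8  2.  29.1] rv [-0.002  0.003  0.003]
```

drive_tool([
  [[1, 0.005, 0.002, 0.014, 0, 0, 0], [1, 0, 0, 0.014, 0, 0, 0], [1, 0, 0, 0, 0, 0, 0], [0.6, 0, 0, 0, 0, 0, 0], [0.4, 0, 0, 0, 0, 0, 0], [0.4, 0, 0, 0, 0, 0, 0]],
])

```text
clock: 10.9
position: [525.9, 155.8, 88.6]
ee_rot: [0.73, -0.683, 0.002, -0.006]
contact_force: [-0.4, 0.2, -0.1]
gripper_width: 43.9
```

```bash

python3 - <<'E'
from h import *
go(522,150.5,83,-86.7)
im,_=grab('side','s6')
cv2.imwrite('pics/s6c.png',cv2.resize(im[130:200,185:265,::-1],None,fx=8,fy=8,interpolation=cv2.INTER_CUBIC))
E
```

```text
t 10.9 pos [525.9 155.8  88.6] psi -86.2 F [-0.4  0.2 -0.1] T [-0.03 -0.01  0.03] w 43.9 j [ 0.58  0.4  -0.38  0.   -0.78 -0.52]
tool shift mm [5.1 4.3 5.5] rv [-0.011  0.005  0.009]
```

View pics/s6c.png

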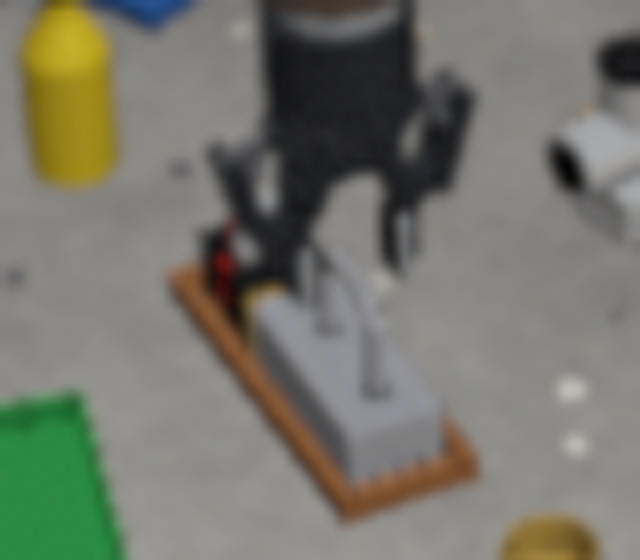

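The fingers straddle the shackle bar around (345,270). I'll correct the offset and then close.

drive_tool([
  [[0.4, 0.005, 0.004, 0.005, -0.01, 0.005, 0.009], [0.4, 0, 0, 0, 0, 0, 0], [0, 0, 0, 0, 0, 0, 0], [0, 0, 0, 0, 0, 0, 0], [0, 0, 0, 0, 0, 0, 0], [0, 0, 0, 0, 0, 0, 0], [0, 0, 0, 0, 0, 0, 0]],
])

```text
clock: 11.65
position: [523.2, 150.4, 84.3]
ee_rot: [0.727, -0.687, 0.001, -0.002]
contact_force: [0.8, 0.2, -0.8]
gripper_width: 7.9
```

```bash

python3 - <<'E'
from h import *
go(522,150.5,83,-86.7)
im,_=grab('side','s7')
cv2.imwrite('pics/s7c.png',cv2.resize(im[130:200,185:265,::-1],None,fx=8,fy=8,interpolation=cv2.INTER_CUBIC))
E
```

```text
t 11.65 pos [523.2 150.4  84.3] psi -86.8 F [ 0.8  0.2 -0.8] T [ 0.02 -0.17 -0.08] w 7.9 j [ 0.58  0.4  -0.38  0.   -0.78 -0.52]
tool shift mm [-0.2  1.2  1.3] rv [-0.003  0.001 -0.002]
```

View pics/s7c.png

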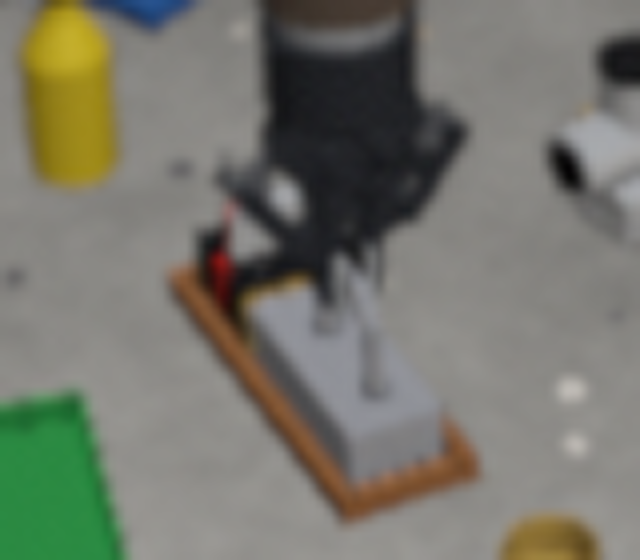

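drive_tool([
  [[0, 0, 0, -0.004, 0, 0, 0], [0, 0, 0, -0.004, 0, 0, 0], [0, 0, 0, -0.004, 0, 0, 0], [0, 0, 0, -0.004, 0, 0, 0], [0, 0, 0, -0.002, 0, 0, 0], [0, 0, 0, 0, 0, 0, 0], [0, 0, 0, 0, 0, 0, 0]],
])

```text
clock: 12.4
position: [522.8, 150.4, 103.5]
ee_rot: [0.726, -0.687, 0.0, -0.002]
contact_force: [1.1, -0.0, -1.0]
gripper_width: 8.1
```

```bash

python3 - <<'E'
from h import *
go(522,150.5,103,-86.7)
im,_=grab('side','s8')
cv2.imwrite('pics/s8c.png',cv2.resize(im[130:200,185:265,::-1],None,fx=8,fy=8,interpolation=cv2.INTER_CUBIC))
E
```

```text
t 12.4 pos [522.8 150.4 103.5] psi -86.8 F [ 1.1 -0.  -1. ] T [ 0.08 -0.27 -0.08] w 8.1 j [ 0.58  0.38 -0.36 -0.   -0.83 -0.52]
tool shift mm [-0.2  0.8  0.5] rv [-0.003  0.002 -0.002]
```

View pics/s8c.png

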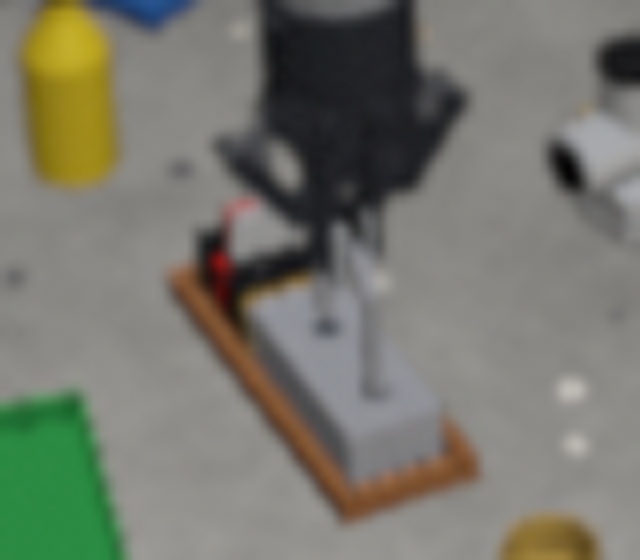

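The shackle is visibly drawn (legs longer, lock still in the nest, force about 1 N). Now I'll lift.

drive_tool([
  [[0, 0, 0, -0.002, 0, 0, 0], [0, 0, 0, -0.003, 0, 0, 0], [0, 0, 0, -0.005, 0, 0, 0], [0, 0, 0, -0.01, 0, 0, 0], [0, 0, 0, -0.015, 0, 0, 0], [0, 0, 0, -0.015, 0, 0, 0], [0, 0, 0, -0.015, 0, 0, 0], [0, 0, 0, -0.015, 0, 0, 0], [0, 0, 0, -0.015, 0, 0, 0], [0, 0, 0, -0.015, 0, 0, 0], [0, 0, 0, -0.015, 0, 0, 0], [0, 0, 0, -0.015, 0, 0, 0], [0, 0, 0, -0.008, 0, 0, 0], [0, 0, 0, 0, 0, 0, 0], [0, 0, 0, 0, 0, 0, 0]],
])

```text
clock: 13.95
position: [513.5, 146.2, 256.3]
ee_rot: [0.725, -0.689, -0.006, 0.009]
contact_force: [-0.1, 0.2, -5.4]
gripper_width: 8.1
```

```bash

python3 - <<'E'
from h import *
go(501+2.4,-169.5-42,250,-86.7)
im,_=grab('side','s9')
cv2.imwrite('pics/s9c.png',cv2.resize(im[100:200,175:275,::-1],None,fx=6,fy=6,interpolation=cv2.INTER_CUBIC))
E
```

```text
t 13.95 pos [513.5 146.2 256.3] psi -87.0 F [-0.1  0.2 -5.4] T [-0.08 -0.04  0.01] w 8.1 j [ 0.58  0.22 -0.16 -0.01 -1.21 -0.52]
tool shift mm [356.7  28.4   8.5] rv [ 0.021 -0.004 -0.006]
```

View pics/s9c.png

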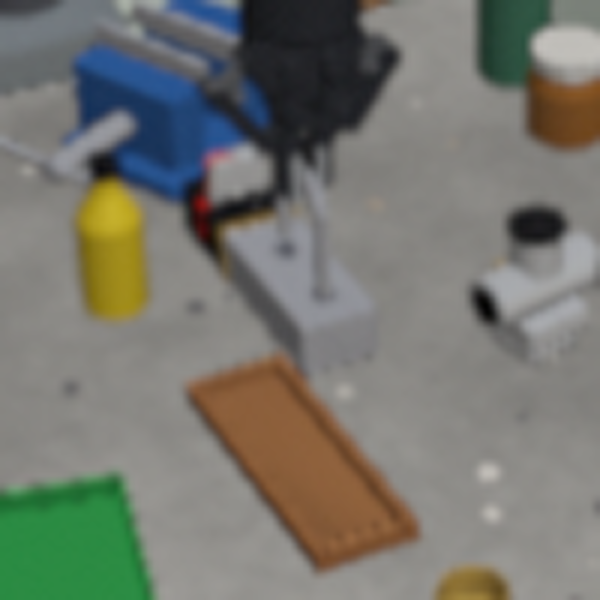

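The lock hangs level from the shackle, the nest is empty, and there is nothing in the way. I'll carry it over.

drive_tool([
  [[0, 0.005, 0, 0, 0.01, 0, 0], [0, 0.01, 0, 0, 0.01, 0, 0], [0, 0.015, 0.001, 0, 0, 0, 0], [0, 0.02, 0.002, 0, 0, 0, 0], [0, 0.02, 0.002, 0, 0, 0, 0], [0, 0.02, 0.002, 0, 0, 0, 0], [0, 0.02, 0.002, 0, 0, 0, 0], [0, 0.02, 0.002, 0, 0, 0, 0], [0, 0.02, 0.002, 0, 0, 0, 0], [0, 0.015, 0.001, 0, 0, 0, 0], [0, 0.01, 0, 0, 0, 0, 0], [0, 0.005, 0, 0, 0, 0, 0], [0, 0, 0, 0, 0, 0, 0]],
])

```text
clock: 15.3
position: [502.0, -53.4, 253.0]
ee_rot: [0.723, -0.691, -0.0, 0.008]
contact_force: [0.6, 0.6, -5.6]
gripper_width: 7.6
```

```bash

python3 - <<'E'
from h import *
go(501+2.4,-169.5-42,250,-86.7)
E
```

```text
t 15.3 pos [502.  -53.4 253. ] psi -87.3 F [ 0.6  0.6 -5.6] T [ 0.06 -0.04 -0.03] w 7.6 j [ 0.22  0.17 -0.24  0.01 -1.17 -0.18]
tool shift mm [157.9   5.9   4.6] rv [ 0.011 -0.01  -0.011]
```

drive_tool([
  [[0, 0.005, 0, 0, 0.005, -0.005, 0], [0, 0.01, 0, 0, 0.005, -0.005, 0], [0, 0.015, 0.001, 0, 0, 0, 0], [0, 0.02, 0.001, 0, 0, 0, 0], [0, 0.02, 0.001, 0, 0, 0, 0], [0, 0.02, 0.001, 0.001, 0, 0, 0], [0, 0.02, 0.001, 0.001, 0, 0, 0], [0, 0.018, 0.001, 0.001, 0, 0, 0], [0, 0.015, 0, 0, 0, 0, 0], [0, 0.01, 0, 0, 0, 0, 0], [0, 0.004, 0, 0, 0, 0, 0], [0, 0, 0, 0, 0, 0, 0], [0, 0, 0, 0, 0, 0, 0], [0, 0, 0, 0, 0, 0, 0]],
])

```text
clock: 16.7
position: [505.0, -216.4, 249.1]
ee_rot: [0.727, -0.687, -0.0, -0.002]
contact_force: [-0.5, -0.4, -4.8]
gripper_width: 7.9
```

```bash

python3 - <<'E'
from h import *
go(501+2.4,-169.5-42,250,-86.7)
for n in('top','side'):
    im,_=grab(n,n+'10')
    cv2.imwrite(f'pics/{n}10c.png',cv2.resize(im[:,:,::-1][130:280,190:390] ,None,fx=4,fy=4,interpolation=cv2.INTER_CUBIC))
E
```

```text
t 16.7 pos [ 505.  -216.4  249.1] psi -86.8 F [-0.5 -0.4 -4.8] T [-0.07  0.01  0.02] w 7.9 j [-0.11  0.24 -0.15 -0.   -1.18  0.17]
tool shift mm [-5.   1.4 -0.8] rv [-0.002  0.003 -0.002]
```

View pics/top10c.png

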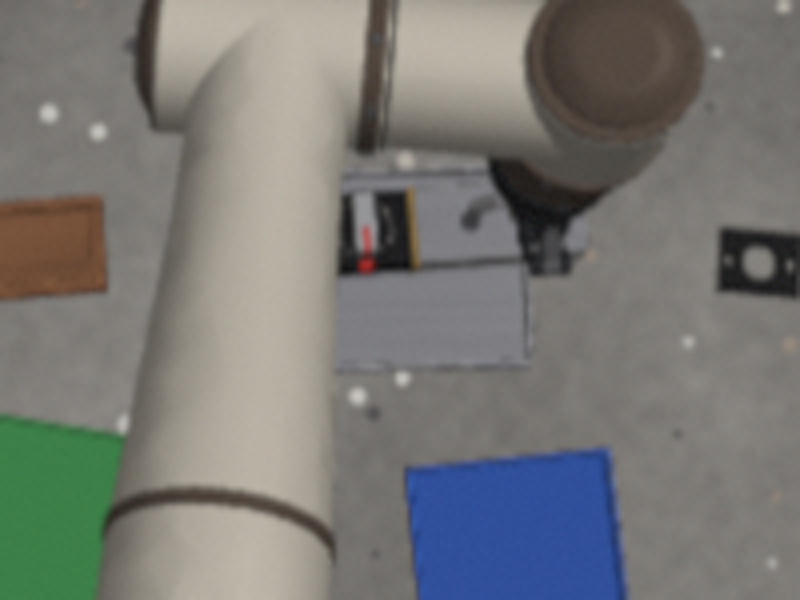

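View pics/side10c.png

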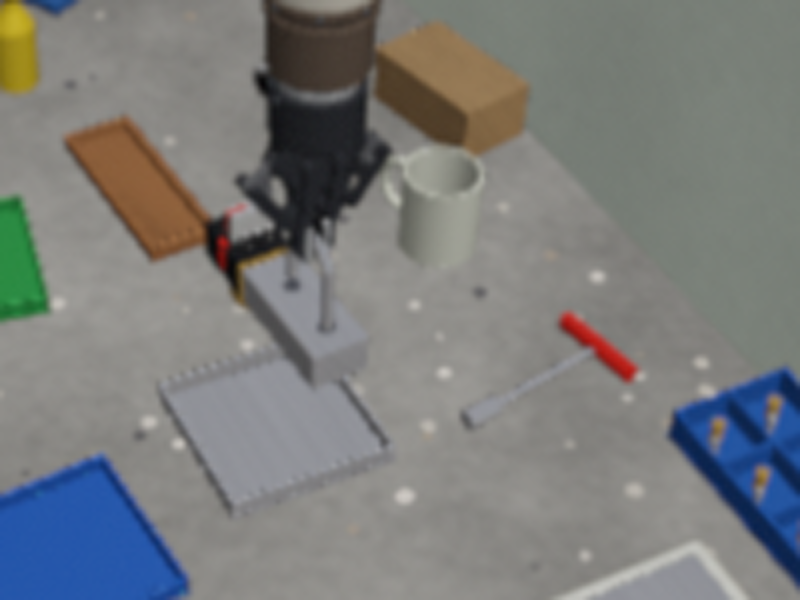

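The lock hangs level and open over the tray; the bystanders in view (mug, T-driver, spacer) are untouched. I'll move it 5 mm and let it settle.

drive_tool([
  [[0, -0.004, 0.001, 0, 0, 0, 0], [0, 0, 0, 0, 0, 0, 0], [0, 0, 0, 0, 0, 0, 0], [0, 0, 0, 0, 0, 0, 0], [0, 0, 0, 0, 0, 0, 0], [0, 0, 0, 0, 0, 0, 0]],
])

```text
clock: 17.4
position: [503.9, -210.9, 249.6]
ee_rot: [0.727, -0.686, -0.0, -0.002]
contact_force: [0.3, -0.4, -4.9]
gripper_width: 7.8
```

```bash

python3 - <<'E'
from h import *
go(501+2.4,-169.5-42,250,-86.7)
print('yellow stripe ends z=190',onz('top',190+409/4,130+190/4,190),onz('top',190+414/4,130+268/4,190))
im,_=grab('side','s11'); a=np.load('pics/side10.npz')['im'][130:280,190:390].astype(int)
print(np.abs(im[130:280,190:390].astype(int)-a).mean(), arm.read_state()['joint_vel'].round(3))
E
```

```text
t 17.4 pos [ 503.9 -210.9  249.6] psi -86.7 F [ 0.3 -0.4 -4.9] T [-0.01 -0.01 -0.03] w 7.8 j [-0.1   0.24 -0.16 -0.   -1.17  0.16]
tool shift mm [ 0.6  0.5 -0.4] rv [-0.003  0.003  0.   ]
yellow stripe ends z=190 [ 526.6 -148.3  190. ] [ 471.7 -149.8  190. ]
1.5592 [-0.002  0.002 -0.001  0.002 -0.001 -0.001]
```

```bash
python3 -c "
from bench import arm
print(arm.job_done())"
```

```text
the job is handed in; nothing more can be done
None
```

I turned the dial four clicks (80°) clockwise until its pointer faced the red mark, and let it settle in the notch. I then gripped the shackle bar, drew it about 19 mm with the lock still in its nest, and lifted the lock. It is held over the steel tray and the job was handed in at 17.4 s; no verdict was reported.

**Last checks:**
- **Position:** the tool is at (504, -211, 250) mm. That puts the lock's centre at about (501, -170), within a few mm of the tray's centre, with the underside about 15 cm above the stone. The lock's yellow stripe in the top view agrees to about 5 mm.
- **Hold:** the fingers are on the bar (7.8 mm opening) and the arm is at rest. The load reads about 5 N, slightly below the 5.4–7.4 N expected from the stated weight.
- **Pictures:** the lock hangs level with the shackle drawn out. The mug, T-driver and spacer look undisturbed in the pictures over the tray. The carburetor, bowl and oiler looked undisturbed when the lock was lifted.

No check failed. The arm drifted 5–10 mm in several moves, and I measured and corrected it before each grasp and before handing in.

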